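Set out the control vials from the ejector chiller

ROBOT

A 6-joint arm with a two-finger parallel gripper is mounted at the origin on a cart in front of the work surface, level with it; the furniture and walls round the work are solid. World frame = base frame: x ahead of the robot, y to its left, z up, the work surface at z = 0. Lengths are in mm, angles in degrees, forces in N, time in s.
With the tool pointing down it reaches from about 275 to 825 mm from the base axis. Payload 4.9 kg.
Tool frame: the origin (TCP) lies at the very end of the fingers, on their centre line; the grasp point (between the pads) lies 19 mm behind it; z points along the fingers, y is the line along which they close (so a half turn about z gives the same grasp; the last joint's range is limited). The gripper opens to 85 mm and grips with 20 to 120 N. Pads are 22 mm wide; open, the fingers measure 114 mm over their backs; the gripper's body (76 mm by 85 mm) begins 54 mm behind the grasp point. The pads swing forward as they close: fully open they stand 13 mm farther back than shut.
Start: joints at [61.009, 18.69, -11.035, 60.275, 0, 82.311], TCP at [199.807, 512.441, 231.281] pointing down, gripper open.
Joint ranges: [-152.03, 152.03], [-55.5, 102.48], [-74.3, 77.21], [-110.64, 120.58], [-84.22, 78.4], [-180, 180]. Speed limits (degrees/s): [147.25, 147.25, 180, 180, 180, 180].

INTERFACE

Orientations are given as a 3x3 rotation matrix whose columns are the frame's x, y, z axes.
In Python, from plant import bot gives the robot as it stands.
- The arm moves only by the shell command python3 -m handwheel 'ROWS' [FORCE]. ROWS is JSON, a list of rows, each a list of 7 numbers: the shift along the tool's x, y, z scaled (see below), then the turn, a rotation vector about the tool's x, y, z scaled (see below), then the closure, from 0 (fully open) to 1 (shut). In form: [[x, y, z, wx, wy, wz, hand], ...]. A call has 1 to 10 rows; each row is the pose to reach, as a shift and turn from the pose commanded when the call began, along the tool's axes at that moment; what a row does not reach only later rows make up. The controller multiplies each number of a shift by 25 cm and each number of a turn by 45 degrees. A row lasts 1/12 s, in which the tool goes at most 41.7 mm and 7.16 degrees, less where a joint would pass 70% of its speed; a pose out of reach is approached as far as the arm can. A call with a number of a shift or a turn outside -1 to 1 is refused whole. A call with a gripper value outside its range is refused whole. The fingers move at their own pace and stop on an object; FORCE is the grip in N (left out, the last holds). Time passes only in rows, so rows that repeat a pose let the fingers close. It gives the time, the measured TCP pose, the force, the opening and the grip force at its end, in the units of the state.
- bot.state(): the state, without advancing time (a new reading comes with each control period).
- bot.camera(name): name is "scene" or "top" or "wrist"; returns the picture (400x640x3 uint8, red, green, blue); there is no depth.
- bot.camera_model(name): a dict with "camera_matrix" (3x3 intrinsics, pixels), "dist_coeffs" ([k1, k2, p1, p2, k3] as OpenCV has them; the pictures are not rectified), "rvec" (rotation vector, rad) and "tvec" (3), from world to camera coordinates, as OpenCV has them; the wrist camera has in their place "hand_eye" (4x4, takes a point from camera to tool coordinates, whose origin is the TCP and whose axes are the flange's). Camera axes: x right, y down, z forward; pixel columns grow to the right and rows downward; lengths in mm; the calibration is good to about 2 mm. A picture is of the moment at which its call begins: read the wrist's pose just before it. camera_model takes no time and is no camera call.
- bot.hand_in(): hands the job in; it is judged then, once.
Trained networks look in the newest picture that a camera, given by its name, has taken for a name from the list of things; names that differ only in an ending like _2 or _b are one class to them, and where a whole thing is asked for, a point or a joint stands for the part that bears it (a point fixed in the world has none). Each returns a list of dicts, best first, with "conf" (0 to 1); they miss things now and then, are a little off and sometimes report something else, mostly with a low value. They report only what shows in the picture. A call takes as long as a camera call.
- bot.recognise(thing, camera): "bbox" ([left, top, right, bottom] in pixels, round what is visible of it).
- bot.mark_of(thing, camera): "at" ([column, row] in pixels: a listed point, or the origin of a listed thing).
The state is a dict: "time": time; "joints": joint angles; "qd": joint speeds; "tau": joint torques, N m; "tcp_pos": TCP position; "orientation": TCP orientation; "contact_force": force on the tool from outside, world axes, zero at the start; "ft_torque": the same for the moment, N m; "width": finger opening in mm; "grasp_force": force on a finger pad.
Only numpy, scipy, OpenCV 4.12 (cv2) and the standard library are available. Lean on these libraries where they do the work, as an engineer would, in place of code of your own. Each camera call takes 0.05 s, during which the arm holds its last target. There are 200 camera calls.

TASK

The control vials have to warm up before the morning check: lift the loose cover off the vial chiller and lay it flat on the desk, push down the ejector lever of each pocket that holds a vial so that the vial rises, and stand every vial upright in the steel tray. Then leave the chiller ready for next time, with all levers fully up again and the cover back in place, seated flat all round. Let no vial fall over, and leave the label roll, the dropper bottle and the stamp where they stand.

Things in the scene. Friction and masses are not known exactly. Their poses are not given: they have to be found in the camera images.
- chiller: vial chiller, fixed on the desk: white housing, aluminium core, 100 (x) x 190 (y) x 78 mm high; origin at the centre of its underside, z up, front (lever side) to its -x. Three round pockets, 25 mm in diameter, in a row along y in its top; the three ejector levers pivot about one axis along y at x = -40, z = 34 mm
- cover: loose white cover of the chiller, a cap 110 (x) x 200 (y) x 16 mm with a 12 mm skirt, 4 mm play all round, 160 g. Origin at the centre of the skirt's lower edge, z up. Seated, the origin is at x = y = 0, z = 66 mm in the chiller's frame, axes parallel (either way round fits). Free desk for it: between chiller and tray, round x = 0.47, y = 0.05 m
- cover_handle (a point): centre of the cover's handle, a bar 14 mm thick (cover x), 80 mm long (cover y) and 12 mm high, on two posts, 43 mm above the cover's origin; pinch it across x from above
- tray: shallow steel instrument tray, fixed on the desk, 130 (x) x 210 (y) x 16 mm; origin at the centre of its underside, walls and floor 3 mm, rim 18 mm high; inside 124 x 204 mm
- vial1: amber control vial, white cap, seated in pocket 1 at the start, 22 mm in diameter, 53 mm high (grip the body, lowest 46 mm), 30 g; origin at the centre of its foot, z up. Two or three are there, one may be absent (None). Seated, its foot is 24 mm above the desk, cap just below the chiller's top; with its lever fully down it stands 31 mm higher, 23 mm of body and the cap above the chiller's top
- vial2: amber control vial, white cap, seated in pocket 2 at the start, 22 mm in diameter, 53 mm high (grip the body, lowest 46 mm), 30 g; origin at the centre of its foot, z up. Two or three are there, one may be absent (None). Seated, its foot is 24 mm above the desk, cap just below the chiller's top; with its lever fully down it stands 31 mm higher, 23 mm of body and the cap above the chiller's top
- vial3: amber control vial, white cap, seated in pocket 3 at the start, 22 mm in diameter, 53 mm high (grip the body, lowest 46 mm), 30 g; origin at the centre of its foot, z up. Two or three are there, one may be absent (None). Seated, its foot is 24 mm above the desk, cap just below the chiller's top; with its lever fully down it stands 31 mm higher, 23 mm of body and the cap above the chiller's top
- pocket1 (a point): centre of the mouth of pocket 1, in the chiller's top face at x = 17 mm, y = 66 mm of the chiller's frame; pockets are 66 mm apart
- lever1 (a joint): ejector lever of pocket 1, rad: 0 with its knob fully up, 0.559 with its knob pressed fully down, the vial in pocket 1 lifted; stiff (about 2 to 3 N on the knob), stays where it is left
- lever1_knob (a point): centre of the black ball knob, 16 mm in diameter, on the front end of lever 1, 75 mm from the pivot; 65 mm above the desk and 58 mm in front of the housing when up, 24 mm above the desk when down
- pocket2 (a point): centre of the mouth of pocket 2, in the chiller's top face at x = 17 mm, y = 0 mm of the chiller's frame; pockets are 66 mm apart
- lever2 (a joint): ejector lever of pocket 2, rad: 0 with its knob fully up, 0.559 with its knob pressed fully down, the vial in pocket 2 lifted; stiff (about 2 to 3 N on the knob), stays where it is left
- lever2_knob (a point): centre of the black ball knob, 16 mm in diameter, on the front end of lever 2, 75 mm from the pivot; 65 mm above the desk and 58 mm in front of the housing when up, 24 mm above the desk when down
- pocket3 (a point): centre of the mouth of pocket 3, in the chiller's top face at x = 17 mm, y = -66 mm of the chiller's frame; pockets are 66 mm apart
- lever3 (a joint): ejector lever of pocket 3, rad: 0 with its knob fully up, 0.559 with its knob pressed fully down, the vial in pocket 3 lifted; stiff (about 2 to 3 N on the knob), stays where it is left
- lever3_knob (a point): centre of the black ball knob, 16 mm in diameter, on the front end of lever 3, 75 mm from the pivot; 65 mm above the desk and 58 mm in front of the housing when up, 24 mm above the desk when down
- label_roll: bystander: roll of labels, 68 mm in diameter, 26 mm high; origin at the centre of its underside
- dropper_bottle: bystander: dropper bottle, 24 mm in diameter, 60 mm high; origin at the centre of its underside
- stamp: bystander: wooden hand stamp, 27 x 46 x 70 mm; origin at the centre of its underside

How it is judged:
By the outcome, as a careful person would: the job done as asked, in the order asked, and still so for the second after the job is handed in, with the robot touching nothing.
Of vial1, vial2, vial3 only 2 to 3 are there at a start; the rules pass over those that are not, and their reading is None.
At some moment in a run one of cover may be knocked a few centimetres aside while the robot is not near it.
It also fails if it takes over 210 s, if anything falls off the work surface, if the arm or the gripper's body presses on something with over 40 N, if the wrist force passes 120 N, or if a joint passes its speed limit or range.

## Working session

There is one attempt and no reset: what is moved stays moved. The work goes in short steps, Python scripts to look and compute and a shell command to move; the robot and the scene stay as the last step left them, time stands still between calls to the robot, and variables do not carry over. Pictures are saved under pics/ and viewed, at most 14 in all, crops included, and the job is handed in when it is done.

```bash
ls; mkdir -p pics
cat > h.py <<'E'
import numpy as np, cv2, json
from plant import bot
def pic(cam,name):
    im=bot.camera(cam); cv2.imwrite(f'pics/{name}.png',cv2.cvtColor(im,cv2.COLOR_RGB2BGR)); return im
def ray(cam,uv,st=None):
    m=bot.camera_model(cam); K=np.array(m['camera_matrix']);d=np.array(m['dist_coeffs'])
    p=cv2.undistortPoints(np.array([[uv]],float),K,d)[0,0]; v=np.array([p[0],p[1],1.])
    if 'rvec' in m:
        R=cv2.Rodrigues(np.array(m['rvec'],float))[0]; t=np.array(m['tvec'],float).ravel()
        return -R.T@t, R.T@v
    H=np.array(m['hand_eye']); st=st or bot.state(); R=np.array(st['orientation'])
    return R@H[:3,3]+np.array(st['tcp_pos']), R@H[:3,:3]@v
def atz(cam,uv,z,st=None):
    o,v=ray(cam,uv,st); return o+v*(z-o[2])/v[2]
def tri(c):
    A=np.zeros((3,3));b=np.zeros(3)
    for o,v in c:
        v=v/np.linalg.norm(v);P=np.eye(3)-np.outer(v,v);A+=P;b+=P@o
    return np.linalg.solve(A,b)
def proj(cam,X):
    m=bot.camera_model(cam)
    return cv2.projectPoints(np.array(X,float).reshape(-1,3),np.array(m['rvec'],float),np.array(m['tvec'],float),np.array(m['camera_matrix']),np.array(m['dist_coeffs']))[0].reshape(-1,2)
def rows(target,Rt=None):
    "shift/turn from present pose to target TCP (world), in row units"
    s=bot.state();R=np.array(s['orientation']);d=R.T@(np.array(target)-np.array(s['tcp_pos']))/250
    w=np.zeros(3) if Rt is None else cv2.Rodrigues(R.T@Rt)[0].ravel()*180/np.pi/45
    return np.round(np.r_[d,w],4).tolist()
E
python3 - <<'E'
from h import *
np.set_printoptions(precision=1,suppress=True)
s=bot.state();print(s)
for c in('top','scene'):
    pic(c,c+'0')
    for t in ['chiller','cover','cover_handle','tray','lever1_knob','lever2_knob','lever3_knob','label_roll','dropper_bottle','stamp']:
        r=bot.mark_of(t,c)
        print(c,t,[(np.round(x['at'],1).tolist(),round(x['conf'],2)) for x in r[:3]])
E
```

```text
pics
{'time': 0.0, 'joints': array([ 61. ,  18.7, -11.1,  60.3,   0. ,  82.3]), 'qd': array([ 0.1, -0. , -0.1,  0. , -0.1, -0. ]), 'tau': array([ -0. , -44.3,  26.2,   0. ,  -0. ,   0. ]), 'tcp_pos': array([199.5, 511.9, 230.5]), 'orientation': array([[-0.9,  0.4, -0. ],
       [ 0.4,  0.9, -0. ],
       [ 0. , -0. , -1. ]]), 'contact_force': array([0.3, 0.3, 0.7]), 'ft_torque': array([-0., -0.,  0.]), 'grasp_force': 0.0, 'width': 85.16785930945446}
top chiller []
top cover [([446.0, 195.9], 0.65)]
top cover_handle [([456.1, 197.4], 0.82), ([299.9, 172.5], 0.43)]
top tray [([267.2, 222.8], 0.76), ([421.8, 227.3], 0.27)]
top lever1_knob [([420.9, 226.5], 0.38)]
top lever2_knob [([440.1, 231.1], 0.53)]
top lever3_knob [([458.8, 233.3], 0.58)]
top label_roll [([273.9, 159.4], 0.57)]
top dropper_bottle [([297.8, 168.4], 0.52), ([431.6, 186.1], 0.38)]
top stamp [([200.4, 229.7], 0.49)]
scene chiller [([407.8, 259.1], 0.92)]
scene cover [([412.9, 251.3], 0.85), ([391.6, 266.1], 0.46)]
scene cover_handle [([414.6, 244.8], 0.71)]
scene tray [([273.8, 202.3], 0.96), ([414.4, 240.6], 0.69)]
scene lever1_knob [([374.2, 255.0], 0.58), ([318.6, 189.0], 0.4)]
scene lever2_knob [([390.7, 266.9], 0.44)]
scene lever3_knob [([406.2, 279.8], 0.51)]
scene label_roll [([303.9, 178.4], 0.47)]
scene dropper_bottle [([318.4, 187.1], 0.6), ([408.7, 259.7], 0.43)]
scene stamp [([232.1, 186.4], 0.45), ([407.0, 283.7], 0.26)]
```

View pics/top0.png

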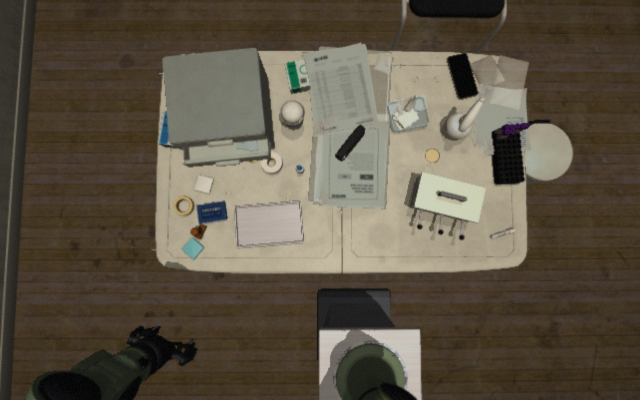

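View pics/scene0.png

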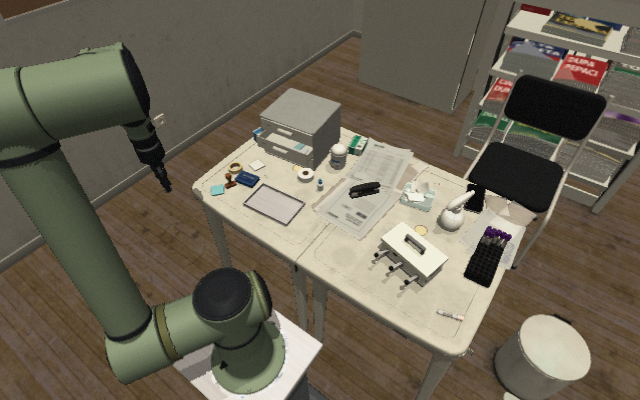

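Run:
```python
from h import *
np.set_printoptions(precision=1,suppress=True)
P={'handle':((456.1,197.4),(414.6,244.8)),'cover':((446,195.9),(412.9,251.3)),'k1':((420.9,226.5),(374.2,255)),'k2':((440.1,231.1),(390.7,266.9)),'k3':((458.8,233.3),(406.2,279.8)),'roll':((273.9,159.4),(303.9,178.4)),'drop':((297.8,168.4),(318.4,187.1)),'stamp':((200.4,229.7),(232.1,186.4)),'tray':((267.2,222.8),(273.8,202.3))}
Z={'handle':109,'cover':66,'k1':65,'k2':65,'k3':65}
for k,(a,b) in P.items():
    print(k,tri([ray('top',a),ray('scene',b)]),atz('top',a,Z.get(k,0)),atz('scene',b,Z.get(k,0)))
print(ray('top',(320,200)),ray('scene',(320,200)))
```

```text
handle [ 553.5 -244.6  108.1] [ 555.1 -246.6  109. ] [ 550.6 -242.9  109. ]
cover [ 566.4 -238.7   47.7] [ 563.5 -231.    66. ] [ 555.  -242.9   66. ]
k1 [ 467.8 -148.    69.5] [ 470.2 -152.1   65. ] [ 467.9 -144.4   65. ]
k2 [ 456.8 -210.7   67.5] [ 456.1 -210.5   65. ] [ 459.3 -211.1   65. ]
k3 [ 450.  -271.6   57. ] [ 449.4 -267.7   65. ] [ 446.1 -273.5   65. ]
roll [685.8 313.2 -14.5] [688.3 305.2   0. ] [669.1 309.8   0. ]
drop [658.4 226.5   5.8] [658.9 227.5   0. ] [663.4 229.4   0. ]
stamp [463.4 537.4 -10.3] [461.1 536.9   0. ] [459.2 525.2   0. ]
tray [484.4 320.6  10.6] [483.  324.2   0. ] [492.3 325.6   0. ]
(array([ 459.7,  138.3, 1176.8]), array([ 0.1,  0. , -1. ])) (array([-181.5, -407.6, 1105. ]), array([ 0.5,  0.4, -0.7]))
```

The top view shows the chiller with its cover at about (448,198) and the levers in front at (420,227), (440,231) and (461,238). The tray is at (268,224) and the dropper bottle at (299,169). The scene view agrees, with the chiller at (412,258), the tray at (274,203) and the roll at (306,175). The chiller's yaw looks like about -17°, so I'll go above it and measure with the wrist camera.

```bash
cat >> h.py <<'E'
def Rdown(ydir_deg):
    "tool down, tool y axis along world angle"
    a=np.radians(ydir_deg); y=np.array([np.cos(a),np.sin(a),0]); z=np.array([0,0,-1.]); return np.column_stack([np.cross(y,z),y,z])
E
python3 - <<'E'
from h import *
np.set_printoptions(precision=3,suppress=True)
print(np.array(bot.camera_model('wrist')['hand_eye']),bot.camera_model('wrist')['camera_matrix'],bot.state()['orientation'])
for a in(-17,163): print(rows([520,-235,330],Rdown(a)))
E
```

```text
[[   0.      -0.955   -0.295   76.503]
 [   1.       0.      -0.       0.498]
 [   0.      -0.295    0.955 -142.   ]
 [   0.       0.       0.       1.   ]] [[306.346   0.    317.495]
 [  0.    306.346 199.008]
 [  0.      0.      1.   ]] [[-0.932  0.363 -0.   ]
 [ 0.363  0.932 -0.   ]
 [ 0.    -0.    -1.   ]]
[-2.2794, -2.3203, -0.3949, -0.0, 0.0, 1.9044]
[-2.2794, -2.3203, -0.3949, -0.0, -0.0, -2.0956]
```

```bash
python3 -m handwheel '[[-0.8,-0.8,-0.3,0,0,0.9,0],[-0.8,-0.8,-0.3,0,0,0.9,0],[-0.8,-0.8,-0.3,0,0,0.9,0],[-0.8,-0.8,-0.3,0,0,0.9,0],[-0.8,-0.8,-0.3,0,0,0.9,0],[-0.8,-0.8,-0.3,0,0,0.9,0],[-0.8,-0.8,-0.3,0,0,0.9,0],[-0.8,-0.8,-0.3,0,0,0.9,0]]'
python3 -c "
from h import *
print(rows([520,-235,330],Rdown(-17)))"
```

```text
time: 1.77
tcp_pos: [316.6, 248.8, 308.3]
orientation: [[-0.465, 0.885, 0.004], [0.885, 0.465, -0.001], [-0.003, 0.003, -1.0]]
contact_force: [1.5, 0.0, 0.4]
width: 85.4
grasp_force: 0.0
[-2.0918, -0.1786, -0.0812, 0.0054, 0.0019, 0.9932]
```

```bash
python3 -m handwheel '[[-1,-0.1,-0.05,0,0,0.5,0],[-1,-0.1,-0.05,0,0,0.5,0],[-1,-0.1,-0.05,0,0,0.5,0],[-1,-0.1,-0.05,0,0,0.5,0],[-1,-0.1,-0.05,0,0,0.5,0],[-1,-0.1,-0.05,0,0,0.5,0],[-1,-0.1,-0.05,0,0,0.5,0]]'
python3 -c "
from h import *
print(rows([520,-235,330],Rdown(-17)))"
```

```text
time: 2.35
tcp_pos: [412.4, 15.6, 319.1]
orientation: [[-0.091, 0.996, 0.002], [0.996, 0.091, -0.003], [-0.003, 0.002, -1.0]]
contact_force: [0.6, 0.1, -0.1]
width: 85.2
grasp_force: 0.0
[-1.0375, 0.3378, -0.0395, 0.0036, 0.0034, 0.4935]
```

```bash
python3 -m handwheel '[[-1,0.34,-0.04,0,0,0.5,0],[-1,0.34,-0.04,0,0,0.5,0],[-1,0.34,-0.04,0,0,0.5,0],[-1,0.34,-0.04,0,0,0.5,0],[-1,0.34,-0.04,0,0,0.5,0],[-1,0.34,-0.04,0,0,0.5,0],[-1,0.34,-0.04,0,0,0.5,0],[-1,0.34,-0.04,0,0,0.5,0],[-1,0.34,-0.04,0,0,0.5,0]]'
python3 - <<'E'
from h import *
np.set_printoptions(precision=1,suppress=True)
s=bot.state();pic('wrist','w1')
Z={'cover_handle':109,'cover':66,'chiller':0}
for t in ['chiller','cover','cover_handle','lever1_knob','lever2_knob','lever3_knob']:
    for x in bot.mark_of(t,'wrist')[:2]: print(t,np.array(x['at']),round(x['conf'],2),atz('wrist',x['at'],Z.get(t,65),s))
E
```

```text
time: 3.1
tcp_pos: [519.0, -218.8, 328.0]
orientation: [[0.29, 0.957, -0.001], [0.957, -0.29, 0.001], [0.001, -0.001, -1.0]]
contact_force: [-0.7, 1.0, -0.3]
width: 85.3
grasp_force: 0.0
chiller [355.7 177.4] 0.56 [ 565.2 -267.8    0. ]
cover_handle [357.7 177.8] 0.96 [ 561.6 -240.7  109. ]
lever1_knob [269.9 118.4] 0.56 [ 476.1 -143.7   65. ]
lever2_knob [272.1 171.2] 0.91 [ 456. -210.   65.]
lever3_knob [275.4 214.7] 0.63 [ 439.8 -270.3   65. ]
```

View pics/w1.png

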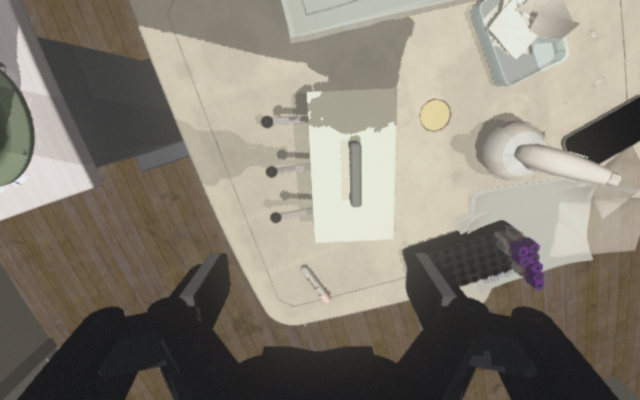

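The wrist view shows the cover's corners at about (307,90), (396,88), (393,239) and (315,242). The handle bar runs from (355,142) to (356,206), and the knobs are at (267,122), (272,171) and (276,217). There is a pen at (315,283).

Run:
```python
from h import *
np.set_printoptions(precision=1,suppress=True)
for n,p,z in [('c',(307,90),82),('c',(396,88),82),('c',(393,239),82),('c',(315,242),82),('h1',(355,142),115),('h2',(356,206),115),('k1',(267,122),65),('k2',(272,171.5),65),('k3',(276,217),65)]: print(n,atz('wrist',p,z))
```

```text
c [ 532.7 -124.8   82. ]
c [ 636.5 -153.    82. ]
c [ 589.2 -346.4   82. ]
c [ 483.8 -319.3   82. ]
h1 [ 569.4 -197.   115. ]
h2 [ 550.8 -272.7  115. ]
k1 [ 471.1 -146.6   65. ]
k2 [ 455.9 -210.3   65. ]
k3 [ 439.7 -274.    65. ]
```

```bash
python3 -c "
from h import *
print(rows([560.3,-235.5,150],Rdown(-14)))"
```

```text
[-0.0195, 0.1784, 0.7172, 0.0008, 0.0001, -0.0605]
```

```bash
python3 -m handwheel '[[-0.0195,0.178,0.2,0,0,-0.06,0],[-0.0195,0.178,0.4,0,0,-0.06,0],[-0.0195,0.178,0.6,0,0,-0.06,0],[-0.0195,0.178,0.717,0,0,-0.06,0],[-0.0195,0.178,0.717,0,0,-0.06,0],[-0.0195,0.178,0.717,0,0,-0.06,0],[-0.0195,0.178,0.717,0,0,-0.06,0]]' 40
python3 - <<'E'
from h import *
np.set_printoptions(precision=1,suppress=True)
s=bot.state();bot.camera('wrist')
for x in bot.mark_of('cover_handle','wrist')[:2]: print(np.array(x['at']),round(x['conf'],2),atz('wrist',x['at'],109,s))
print(rows([560.3,-235.5,92],Rdown(-14)))
E
```

```text
time: 4.03
tcp_pos: [559.3, -235.7, 148.9]
orientation: [[0.243, 0.97, -0.002], [0.97, -0.243, 0.001], [0.001, -0.003, -1.0]]
contact_force: [0.0, -0.0, 0.4]
width: 85.4
grasp_force: 0.0
[322.2 230.8] 0.78 [ 560.8 -237.6  109. ]
[0.0053, -0.0071, 0.2401, 0.0044, 0.0013, -0.0019]
```

```bash
python3 -m handwheel '[[0,0,0.1,0,0,0,0.3],[0,0,0.18,0,0,0,0.5],[0,0,0.228,0,0,0,0.6],[0,0,0.228,0,0,0,0.7],[0,0,0.228,0,0,0,1],[0,0,0.228,0,0,0,1],[0,0,0.228,0,0,0,1],[0,0,0.228,0,0,0,1],[0,0,0.228,0,0,0,1]]' 40
```

```text
time: 4.88
tcp_pos: [561.9, -237.5, 95.2]
orientation: [[0.244, 0.97, 0.004], [0.97, -0.244, -0.002], [-0.001, 0.004, -1.0]]
contact_force: [-1.4, 0.3, 6.4]
width: 12.8
grasp_force: 41.3
```

```bash
python3 -m handwheel '[[0,0,-0.06,0,0,0,1],[0,0,-0.12,0,0,0,1],[0,0,-0.2,0,0,0,1],[0,0,-0.28,0,0,0,1],[0,0,-0.32,0,0,0,1],[0,0,-0.32,0,0,0,1],[0,0,-0.32,0,0,0,1]]'
python3 - <<'E'
from h import *
pic('wrist','w2')
print(rows([465,45,175],Rdown(0)))
E
```

```text
time: 5.47
tcp_pos: [560.5, -236.7, 172.9]
orientation: [[0.244, 0.97, 0.001], [0.97, -0.244, -0.001], [-0.0, 0.001, -1.0]]
contact_force: [0.1, -0.4, -1.7]
width: 13.0
grasp_force: 40.3
[0.9991, -0.642, -0.0119, -0.0009, -0.0004, -0.3134]
```

View pics/w2.png

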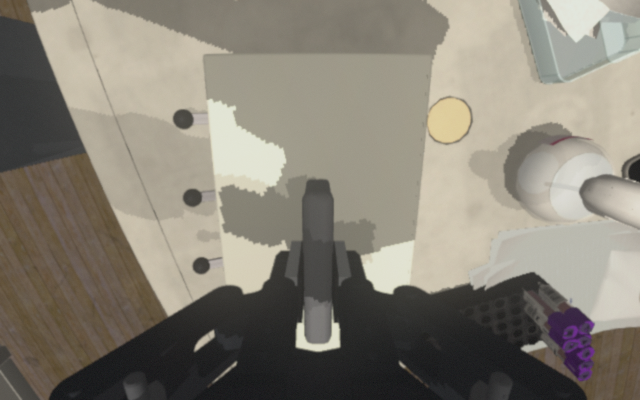

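The handle sits centred between the fingers at (318,260), and the cover is off and level. Next I'll carry it to the free desk area.

```bash
python3 -m handwheel '[[0.1,-0.06,-0.02,0,0,-0.03,1],[0.22,-0.14,-0.02,0,0,-0.08,1],[0.35,-0.22,-0.02,0,0,-0.12,1],[0.48,-0.31,-0.02,0,0,-0.16,1],[0.61,-0.39,-0.02,0,0,-0.2,1],[0.74,-0.48,-0.02,0,0,-0.24,1],[0.86,-0.55,-0.02,0,0,-0.28,1],[0.96,-0.62,-0.02,0,0,-0.31,1],[1,-0.64,-0.02,0,0,-0.31,1],[1,-0.64,-0.02,0,0,-0.31,1]]'
python3 - <<'E'
from h import *
print(rows([465,45,34],Rdown(0)))
E
```

```text
time: 6.35
tcp_pos: [463.9, 47.2, 176.4]
orientation: [[-0.001, 1.0, -0.003], [1.0, 0.001, 0.001], [0.001, -0.003, -1.0]]
contact_force: [0.3, -0.9, -1.0]
width: 13.0
grasp_force: 40.3
[-0.0091, 0.0061, 0.5695, -0.0037, -0.0009, 0.0014]
```

```bash
python3 -m handwheel '[[0,0,0.12,0,0,0,1],[0,0,0.26,0,0,0,1],[0,0,0.4,0,0,0,1],[0,0,0.5,0,0,0,1],[0,0,0.54,0,0,0,1],[0,0,0.56,0,0,0,1],[0,0,0.575,0,0,0,1],[0,0,0.585,0,0,0,1],[0,0,0.585,0,0,0,1]]'
```

```text
time: 7.1
tcp_pos: [466.6, 44.5, 31.5]
orientation: [[0.003, 1.0, 0.001], [1.0, -0.003, -0.0], [-0.0, 0.001, -1.0]]
contact_force: [-0.2, 0.1, -2.2]
width: 13.0
grasp_force: 40.2
```

```bash
python3 -m handwheel '[[0,0,0.005,0,0,0,1],[0,0,0.01,0,0,0,1],[0,0,0.012,0,0,0,1],[0,0,0.012,0,0,0,1]]'
```

```text
time: 7.43
tcp_pos: [466.7, 44.8, 29.2]
orientation: [[0.003, 1.0, 0.002], [1.0, -0.003, -0.0], [-0.0, 0.002, -1.0]]
contact_force: [-0.6, 0.1, 3.6]
width: 13.1
grasp_force: 40.9
```

```bash
python3 -m handwheel '[[0,0,0,0,0,0,0.6],[0,0,0,0,0,0,0.3],[0,0,0,0,0,0,0],[0,0,0,0,0,0,0],[0,0,-0.1,0,0,0,0],[0,0,-0.25,0,0,0,0],[0,0,-0.4,0,0,0,0],[0,0,-0.55,0,0,0,0],[0,0,-0.7,0,0,0,0],[0,0,-0.8,0,0,0,0]]'
python3 - <<'E'
from h import *
print(rows([530,-210,260],Rdown(-14)))
E
```

```text
time: 8.27
tcp_pos: [466.8, 44.9, 231.9]
orientation: [[0.003, 1.0, 0.004], [1.0, -0.003, -0.0], [-0.0, 0.004, -1.0]]
contact_force: [0.4, 0.7, -1.1]
width: 85.5
grasp_force: 0.0
[-1.019, 0.2557, -0.1111, 0.0048, -0.0004, 0.3079]
```

```bash
python3 -m handwheel '[[-1,0.25,-0.11,0,0,0.31,0],[-1,0.25,-0.11,0,0,0.31,0],[-1,0.25,-0.11,0,0,0.31,0],[-1,0.25,-0.11,0,0,0.31,0],[-1,0.25,-0.11,0,0,0.31,0],[-1,0.25,-0.11,0,0,0.31,0],[-1,0.25,-0.11,0,0,0.31,0],[-1,0.25,-0.11,0,0,0.31,0],[-1,0.25,-0.11,0,0,0.31,0]]'
python3 - <<'E'
from h import *
np.set_printoptions(precision=1,suppress=True)
s=bot.state();pic('wrist','w3')
for t,z in [('pocket1',78),('pocket2',78),('pocket3',78),('vial1',24),('vial2',24),('vial3',24),('lever1_knob',65),('lever2_knob',65),('lever3_knob',65)]:
    for x in bot.mark_of(t,'wrist')[:2]: print(t,np.array(x['at']),round(x['conf'],2),atz('wrist',x['at'],z,s))
O=np.array([560.5,-236]);ex=np.array([.9703,-.2419]);ey=np.array([.2419,.9703])
for y in(66,0,-66): print(O+17*ex+y*ey, O-108*ex+y*ey)
E
```

```text
time: 9.02
tcp_pos: [527.2, -205.2, 255.1]
orientation: [[0.245, 0.97, -0.001], [0.97, -0.245, 0.001], [0.001, -0.001, -1.0]]
contact_force: [-0.9, 0.8, -1.2]
width: 85.3
grasp_force: 0.0
pocket1 [369.4 250.3] 0.86 [ 563.4 -301.4   78. ]
pocket1 [371.8 136.3] 0.78 [ 591.2 -174.8   78. ]
pocket2 [369.4 250.3] 0.86 [ 563.4 -301.4   78. ]
pocket2 [371.8 136.3] 0.78 [ 591.2 -174.8   78. ]
pocket3 [369.4 250.3] 0.86 [ 563.4 -301.4   78. ]
pocket3 [371.8 136.3] 0.78 [ 591.2 -174.8   78. ]
vial1 [364.1 135. ] 0.83 [ 590.3 -178.4   24. ]
vial2 [364.1 135. ] 0.83 [ 590.3 -178.4   24. ]
vial3 [364.1 135. ] 0.83 [ 590.3 -178.4   24. ]
lever1_knob [256.2 134.2] 0.65 [ 473.6 -144.1   65. ]
lever3_knob [263.2 246.9] 0.91 [ 441.7 -272.9   65. ]
[ 593.  -176.1] [ 471.7 -145.8]
[ 577.  -240.1] [ 455.7 -209.9]
[ 561.  -304.2] [ 439.7 -273.9]
```

View pics/w3.png

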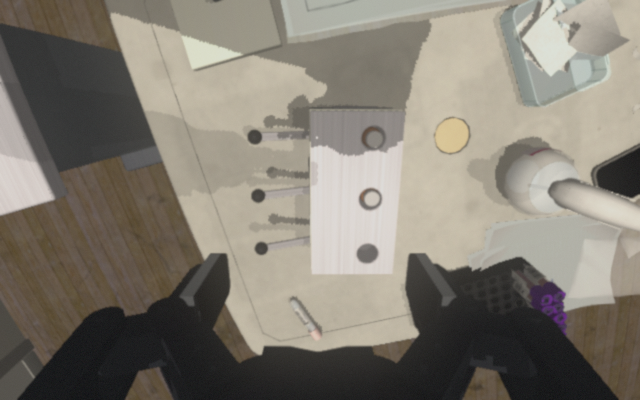

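Pockets 1 (373,138) and 2 (371,199) show a cap inside. Pocket 3 (369,253) looks uniformly dark, so I'll zoom in to confirm it.

Run:
```python
import cv2
im=cv2.imread('pics/w3.png')[105:280,300:410]
cv2.imwrite('pics/w3c.png',cv2.resize(im,None,fx=3.4,fy=3.4,interpolation=cv2.INTER_CUBIC))
```

```text
(no output)
```

View pics/w3c.png

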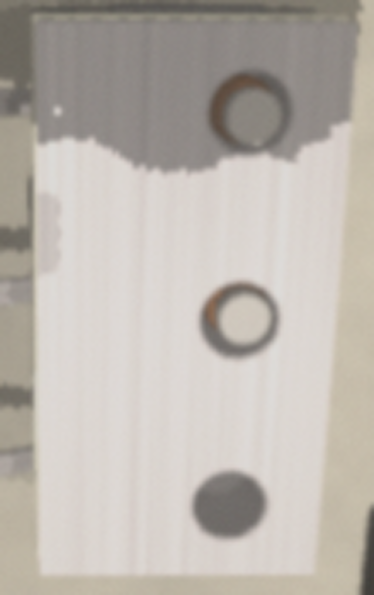

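Run:
```python
from h import *
print(rows([455.7,-209.9,120],Rdown(-14)))
print(rows([471.7,-145.8,120],Rdown(-14)))
```

```text
[-0.09, -0.2747, 0.5436, 0.0002, 0.0001, -0.0012]
[0.1742, -0.2749, 0.5436, 0.0002, 0.0001, -0.0012]
```

The zoom confirms it: pocket 3 (230,505 in the crop) is empty, with vials in pockets 1 and 2 only. Now I'll press lever 2 with the fingers shut.

```bash
python3 -m handwheel '[[-0.09,-0.287,0.1,0,0,0,1],[-0.09,-0.287,0.25,0,0,0,1],[-0.09,-0.287,0.4,0,0,0,1],[-0.09,-0.287,0.52,0,0,0,1],[-0.09,-0.287,0.6,0,0,0,1],[-0.09,-0.287,0.6,0,0,0,1],[-0.09,-0.287,0.6,0,0,0,1]]'
python3 - <<'E'
from h import *
np.set_printoptions(precision=1,suppress=True)
print(rows([452.8,-209.1,32],Rdown(-14)))
E
```

```text
time: 10.1
tcp_pos: [452.1, -209.2, 105.4]
orientation: [[0.244, 0.97, -0.002], [0.97, -0.244, 0.001], [0.001, -0.002, -1.0]]
contact_force: [0.0, -0.2, 1.0]
width: 0.4
grasp_force: 0.0
[0.0008, 0.0032, 0.2937, -0.0027, -0.001, -0.0023]
```

```bash
python3 -m handwheel '[[0,0,0.08,0,0,0,1],[0,0,0.12,0,0,0,1],[0,0,0.16,0,0,0,1],[0,0,0.2,0,0,0,1],[0,0,0.24,0,0,0,1],[0,0,0.27,0,0,0,1],[0,0,0.29,0,0,0,1],[0,0,0.3,0,0,0,1],[0,0,0.3,0,0,0,1]]'
```

```text
time: 10.85
tcp_pos: [452.6, -209.7, 30.9]
orientation: [[0.244, 0.97, -0.0], [0.97, -0.244, -0.0], [-0.0, -0.0, -1.0]]
contact_force: [-3.2, 0.0, 6.5]
width: 0.1
grasp_force: 3.5
```

```bash
python3 -m handwheel '[[0,0,0.004,0,0,0,1],[0,0,0.004,0,0,0,1],[0,0,-0.12,0,0,0,1],[0,0,-0.26,0,0,0,1],[0.1,0,-0.3,0,0,0,1],[0.264,0,-0.3,0,0,0,1],[0.264,0,-0.3,0,0,0,1],[0.264,0,-0.18,0,0,0,1],[0.264,0,-0.14,0,0,0,1],[0.264,0,-0.1,0,0,0,1]]'
python3 -m handwheel '[[0,0,0.03,0,0,0,1],[0,0,0.06,0,0,0,1],[0,0,0.08,0,0,0,1],[0,0,0.095,0,0,0,1],[0,0,0.104,0,0,0,1],[0,0,0.104,0,0,0,1],[0,0,0.104,0,0,0,1]]'
```

```text
time: 11.68
tcp_pos: [467.3, -144.7, 54.5]
orientation: [[0.243, 0.97, -0.003], [0.97, -0.243, 0.002], [0.001, -0.003, -1.0]]
contact_force: [-1.6, 0.9, 2.9]
width: -0.0
grasp_force: 1.6
time: 12.27
tcp_pos: [468.7, -145.9, 30.6]
orientation: [[0.244, 0.97, -0.0], [0.97, -0.244, -0.001], [-0.001, 0.0, -1.0]]
contact_force: [-5.0, 2.1, 11.0]
width: -0.0
grasp_force: 5.3
```

Both levers are at their stops. I'll back off, look at the vials, and check where the cover and tray are.

```bash
python3 -m handwheel '[[0,0,-0.1,0,0,0,1],[0,0,-0.24,0,0,0,1],[0,0,-0.4,0,0,0,0.5],[-0.1,0,-0.55,0,0,0,0],[-0.1,0.1,-0.7,0,0,0,0],[-0.1,0.25,-0.8,0,0,0,0],[-0.1,0.25,-0.84,0,0,0,0],[-0.1,0.25,-0.84,0,0,0,0],[-0.1,0.25,-0.84,0,0,0,0]]'
python3 - <<'E'
from h import *
np.set_printoptions(precision=1,suppress=True)
s=bot.state();pic('wrist','w4');print(s['tcp_pos'])
for t,z in [('vial1',55),('vial2',55),('lever1_knob',24),('lever2_knob',24),('lever3_knob',65)]:
    for x in bot.mark_of(t,'wrist')[:2]: print(t,np.array(x['at']),round(x['conf'],2),atz('wrist',x['at'],z,s))
pic('top','top1')
for t in('cover','cover_handle','tray'):print(t,[(x['at'],atz('top',x['at'],43 if 'h' in t else 0),x['conf']) for x in bot.mark_of(t,'top')[:2]])
E
```

```text
time: 13.02
tcp_pos: [524.1, -185.6, 240.2]
orientation: [[0.244, 0.97, 0.002], [0.97, -0.244, -0.001], [-0.0, 0.002, -1.0]]
contact_force: [-0.4, 0.9, -0.2]
width: 82.9
grasp_force: 0.0
[ 524.1 -185.6  240.2]
vial1 [371.  211.9] 0.74 [ 572.5 -239.7   55. ]
vial1 [375.6 152. ] 0.56 [ 590.5 -174.    55. ]
vial2 [371.  211.9] 0.74 [ 572.5 -239.7   55. ]
vial2 [375.6 152. ] 0.56 [ 590.5 -174.    55. ]
lever1_knob [262.4 146.3] 0.82 [ 468.4 -141.2   24. ]
lever2_knob [264.1 203.9] 0.88 [ 449.6 -209.4   24. ]
lever3_knob [266.4 267.9] 0.56 [ 439.4 -274.3   65. ]
cover [([355.3, 226.1], array([472.3,  42.2,   0. ]), 0.64)]
cover_handle [([357.9, 226.7], array([470. ,  37.7,  43. ]), 0.9)]
tray [([268.6, 224.6], array([477.3, 319.7,   0. ]), 0.94), ([432.0, 187.1], array([ 598.3, -207.9,    0. ]), 0.47)]
```

View pics/w4.png

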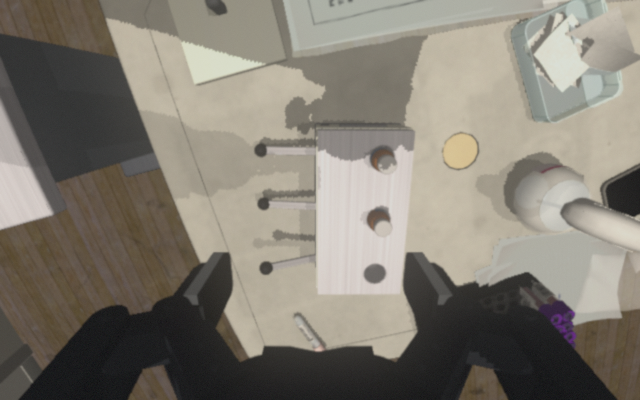

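Both vials are up, with caps at (386,163) and (383,228), and levers 1 and 2 are down.

Run:
```python
from h import *
np.set_printoptions(precision=1,suppress=True)
print(atz('wrist',(387,163),108),atz('wrist',(383.5,228),108))
print(rows([592,-176,125],Rdown(-14)))
```

```text
[ 589.2 -175.2  108. ] [ 574.6 -236.9  108. ]
[0.1019, 0.2591, 0.4579, -0.0006, -0.0002, -0.0023]
```

```bash
python3 -m handwheel '[[0.102,0.257,0.1,0,0,0,0],[0.102,0.257,0.25,0,0,0,0],[0.102,0.257,0.38,0,0,0,0],[0.102,0.257,0.458,0,0,0,0.2],[0.102,0.257,0.53,0,0,0,0.3],[0.102,0.257,0.6,0,0,0,0.4],[0.102,0.257,0.632,0,0,0,0.5],[0.102,0.257,0.632,0,0,0,0.55],[0.102,0.257,0.632,0,0,0,0.6]]' 25
python3 -c "
from h import *
print(rows([591.5,-175.7,81],Rdown(-14)))"
```

```text
time: 14.27
tcp_pos: [591.8, -176.0, 82.0]
orientation: [[0.244, 0.97, -0.0], [0.97, -0.244, 0.0], [0.0, -0.0, -1.0]]
contact_force: [0.1, 0.0, 0.7]
width: 33.8
grasp_force: 0.0
[0.001, -0.0015, 0.004, -0.0003, -0.0001, -0.0023]
```

```bash
python3 -m handwheel '[[0,0,0,0,0,0,0.65],[0,0,0,0,0,0,0.72],[0,0,0,0,0,0,0.8],[0,0,0,0,0,0,1],[0,0,0,0,0,0,1],[0,0,0,0,0,0,1]]' 25
python3 -m handwheel '[[0,0,-0.05,0,0,0,1],[0,0,-0.12,0,0,0,1],[0,0,-0.22,0,0,0,1],[0,0,-0.32,0,0,0,1],[0,0,-0.4,0,0,0,1],[0,0,-0.4,0,0,0,1]]'
python3 - <<'E'
from h import *
pic('wrist','w5')
s=bot.state();m=bot.camera_model('wrist');H=np.array(m['hand_eye'])
print(rows([480,270,180],Rdown(14)),bot.state()['joints'])
E
```

```text
time: 14.77
tcp_pos: [592.8, -176.4, 82.7]
orientation: [[0.244, 0.97, 0.002], [0.97, -0.244, -0.001], [-0.0, 0.002, -1.0]]
contact_force: [2.4, -0.3, 2.9]
width: 20.0
grasp_force: 24.4
time: 15.27
tcp_pos: [593.9, -176.9, 186.2]
orientation: [[0.244, 0.97, 0.006], [0.97, -0.244, -0.003], [-0.001, 0.006, -1.0]]
contact_force: [0.9, 0.4, 0.1]
width: 19.9
grasp_force: 25.2
[1.6221, -0.8736, 0.0113, 0.0046, 0.002, -0.6245] [-2.34079654e+01  2.76316708e+01 -4.49859300e+00  5.76460319e+01
 -1.63316249e-03  8.06941797e+01]
```

View pics/w5.png

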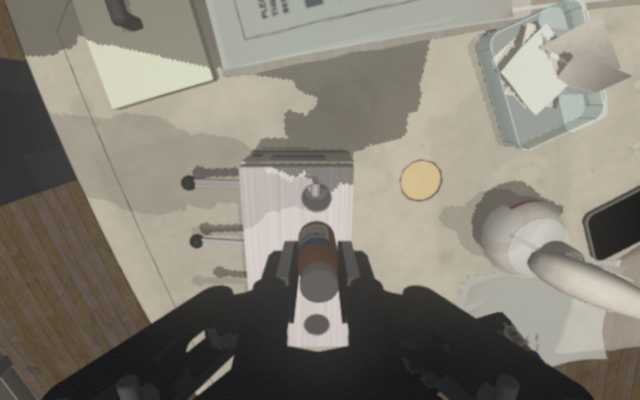

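Vial 1 is held upright between the fingers at (318,260), and pocket 1 is empty at (316,195). I'll carry it to the tray.

```bash
python3 -m handwheel '[[0.1,-0.05,0,0,0,-0.03,1],[0.22,-0.11,0,0,0,-0.08,1],[0.35,-0.18,0,0,0,-0.13,1],[0.48,-0.25,0,0,0,-0.18,1],[0.61,-0.32,0,0,0,-0.23,1],[0.74,-0.39,0,0,0,-0.28,1],[0.86,-0.46,0,0,0,-0.32,1],[0.96,-0.51,0,0,0,-0.36,1],[1,-0.53,0,0,0,-0.38,1],[1,-0.53,0,0,0,-0.38,1]]'
python3 - <<'E'
from h import *
np.set_printoptions(precision=1,suppress=True)
print(rows([480,365,150],Rdown(14)))
s=bot.state();bot.camera('wrist')
for x in bot.recognise('tray','wrist')[:1]+bot.mark_of('tray','wrist')[:1]: print(x, atz('wrist',x['at'],0,s) if 'at' in x else '')
E
```

```text
time: 16.15
tcp_pos: [522.4, 100.9, 180.5]
orientation: [[-0.056, 0.998, -0.003], [0.998, 0.056, 0.0], [0.0, -0.003, -1.0]]
contact_force: [0.2, -0.3, -0.3]
width: 20.0
grasp_force: 25.2
[1.0641, -0.1093, 0.1225, -0.0035, -0.0008, -0.2392]
{'bbox': [214.4, 0.0, 364.9, 68.7], 'conf': 0.6}
```

```bash
python3 -m handwheel '[[0.1,-0.01,0,0,0,-0.02,1],[0.22,-0.02,0,0,0,-0.05,1],[0.35,-0.03,0,0,0,-0.08,1],[0.48,-0.05,0,0,0,-0.11,1],[0.61,-0.06,0,0,0,-0.14,1],[0.74,-0.08,0,0,0,-0.17,1],[0.86,-0.09,0,0,0,-0.2,1],[0.96,-0.1,0,0,0,-0.23,1],[1,-0.11,0,0,0,-0.24,1],[1,-0.11,0,0,0,-0.24,1]]'
python3 - <<'E'
from h import *
np.set_printoptions(precision=1,suppress=True)
print(rows([480,365,36],Rdown(14)))
s=bot.state();pic('wrist','w6')
for x in bot.recognise('tray','wrist')[:1]+bot.mark_of('tray','wrist')[:1]: print(x, atz('wrist',x['at'],0,s) if 'at' in x else '')
E
```

```text
time: 17.13
tcp_pos: [483.8, 347.6, 181.2]
orientation: [[-0.239, 0.971, -0.0], [0.971, 0.239, -0.0], [-0.0, -0.0, -1.0]]
contact_force: [-0.1, 0.1, -0.6]
width: 20.4
grasp_force: 25.2
[0.0712, 0.0021, 0.5808, -0.0006, 0.0001, -0.0034]
{'bbox': [239.5, 94.1, 392.4, 298.7], 'conf': 0.96} 
{'at': [309.1, 203.5], 'conf': 0.73} [480.9 317.3   0. ]
```

View pics/w6.png

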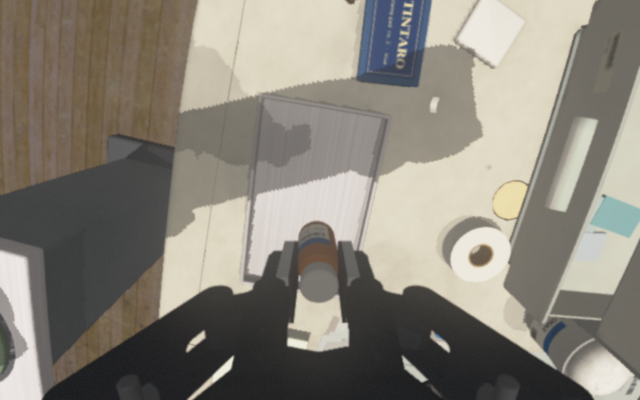

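The tray's rim corners are at (258,94), (390,116) and (243,282), and the vial is held upright at (318,260). The roll is at (479,254), out of the way.

Run:
```python
from h import *
for p in((258,94),(390,116),(243,282)): print(atz('wrist',p,18))
```

```text
[408.03654033 415.60204445  18.        ]
[536.16888988 425.83898672  18.        ]
[428.14655118 209.91377332  18.        ]
```

```bash
python3 -m handwheel '[[0.07,0,0.1,0,0,0,1],[0.07,0,0.22,0,0,0,1],[0.07,0,0.35,0,0,0,1],[0.07,0,0.46,0,0,0,1],[0.07,0,0.53,0,0,0,1],[0.07,0,0.57,0,0,0,1],[0.07,0,0.585,0,0,0,1],[0.07,0,0.585,0,0,0,1]]'
python3 -m handwheel '[[0,0,0.004,0,0,0,1],[0,0,0.008,0,0,0,1],[0,0,0.008,0,0,0,1]]'
```

```text
time: 17.95
tcp_pos: [479.8, 362.8, 35.3]
orientation: [[-0.237, 0.972, -0.001], [0.972, 0.237, -0.001], [-0.0, -0.001, -1.0]]
contact_force: [-0.1, -0.2, -0.5]
width: 19.9
grasp_force: 25.2
time: 18.2
tcp_pos: [480.4, 364.4, 34.7]
orientation: [[-0.238, 0.971, 0.002], [0.971, 0.238, 0.001], [0.001, 0.002, -1.0]]
contact_force: [0.4, -0.5, 0.7]
width: 20.3
grasp_force: 25.2
```

```bash
python3 -m handwheel '[[0,0,0.004,0,0,0,1],[0,0,0.006,0,0,0,1],[0,0,0.006,0,0,0,1]]'; python3 -m handwheel '[[0,0,0.004,0,0,0,1],[0,0,0.004,0,0,0,1]]'
```

```text
time: 18.45
tcp_pos: [479.5, 364.1, 32.3]
orientation: [[-0.239, 0.971, 0.0], [0.971, 0.239, 0.0], [0.0, 0.0, -1.0]]
contact_force: [0.0, -0.4, -1.6]
width: 20.2
grasp_force: 25.2
time: 18.62
tcp_pos: [479.7, 364.2, 31.5]
orientation: [[-0.239, 0.971, 0.001], [0.971, 0.239, 0.0], [0.0, 0.001, -1.0]]
contact_force: [-0.9, -0.2, 3.5]
width: 20.0
grasp_force: 25.6
```

```bash
python3 -m handwheel '[[0,0,0.002,0,0,0,0.68],[0,0,0.002,0,0,0,0.6],[0,0,0.002,0,0,0,0.5],[0,0,0.002,0,0,0,0.35],[0,0,0,0,0,0,0.2],[0,0,-0.1,0,0,0,0.2],[0,0,-0.22,0,0,0,0.2],[0,0,-0.36,0,0,0,0],[0,0,-0.5,0,0,0,0],[0,0,-0.56,0,0,0,0]]'
python3 - <<'E'
from h import *
s=bot.state();bot.camera('wrist')
for x in bot.mark_of('vial1','wrist')[:2]: print(x,atz('wrist',x['at'],3,s))
for x in bot.recognise('vial1','wrist')[:1]: print(x)
bot.camera('top'); print([(x['at'],atz('top',x['at'],43)) for x in bot.mark_of('cover_handle','top')[:1]])
print(rows([577,-239.5,190],Rdown(-14)))
E
```

```text
time: 19.45
tcp_pos: [481.4, 365.1, 176.0]
orientation: [[-0.239, 0.971, 0.005], [0.971, 0.239, 0.003], [0.002, 0.006, -1.0]]
contact_force: [0.5, -0.2, 0.1]
width: 85.2
grasp_force: 0.0
{'at': [312.5, 178.1], 'conf': 0.55} [476.05893867 366.2888214    3.        ]
{'bbox': [302.7, 170.5, 326.1, 207.7], 'conf': 0.97}
[([358.3, 226.7], array([469.96743522,  36.44291121,  43.        ]))]
[-2.4363, -0.1938, -0.079, -0.002, 0.0012, 0.6177]
```

```bash
python3 -m handwheel '[[-1,-0.08,-0.07,0,0,0.25,0],[-1,-0.08,-0.07,0,0,0.25,0],[-1,-0.08,-0.07,0,0,0.25,0],[-1,-0.08,-0.07,0,0,0.25,0],[-1,-0.08,-0.07,0,0,0.25,0],[-1,-0.08,-0.07,0,0,0.25,0],[-1,-0.08,-0.07,0,0,0.25,0]]'
python3 -c "
from h import *
print(rows([577,-239.5,190],Rdown(-14)))"
```

```text
time: 20.28
tcp_pos: [519.9, 110.1, 187.2]
orientation: [[-0.036, 0.999, -0.002], [0.999, 0.036, -0.003], [-0.003, -0.002, -1.0]]
contact_force: [0.6, 0.4, -0.3]
width: 85.4
grasp_force: 0.0
[-1.4057, 0.1771, -0.0073, -0.0021, 0.0044, 0.3576]
```

```bash
python3 -m handwheel '[[-1,0.12,0,0,0,0.3,0],[-1,0.12,0,0,0,0.3,0],[-1,0.12,0,0,0,0.3,0],[-1,0.12,0,0,0,0.3,0],[-1,0.12,0,0,0,0.3,0],[-1,0.12,0,0,0,0.3,0],[-1,0.12,0,0,0,0.3,0]]'
python3 -c "
from h import *
s=bot.state();bot.camera('wrist')
for x in bot.mark_of('vial2','wrist')[:2]: print(x,atz('wrist',x['at'],55,s))
print(rows([577,-239.5,125],Rdown(-14)))"
```

```text
time: 20.87
tcp_pos: [561.2, -138.3, 186.6]
orientation: [[0.197, 0.98, -0.001], [0.98, -0.197, -0.002], [-0.003, -0.001, -1.0]]
contact_force: [0.6, 0.4, 0.8]
width: 85.5
grasp_force: 0.0
{'at': [348.8, 280.0], 'conf': 0.79} [ 572.70659472 -238.33336898   55.        ]
[-0.4047, 0.1502, 0.2449, -0.0042, -0.0011, 0.0635]
```

```bash
python3 -m handwheel '[[-0.4,0.15,0.05,0,0,0.06,0],[-0.4,0.15,0.1,0,0,0.06,0],[-0.4,0.15,0.15,0,0,0.06,0],[-0.4,0.15,0.22,0,0,0.06,0.2],[-0.4,0.15,0.24,0,0,0.06,0.2],[-0.4,0.15,0.24,0,0,0.06,0.2]]'
python3 -c "
from h import *
print(rows([576.7,-240.2,82],Rdown(-14)))"
```

```text
time: 21.47
tcp_pos: [576.7, -234.5, 125.7]
orientation: [[0.235, 0.972, -0.005], [0.972, -0.235, 0.004], [0.002, -0.006, -1.0]]
contact_force: [-0.3, 0.2, 0.5]
width: 68.6
grasp_force: 0.0
[-0.0225, 0.0064, 0.1749, -0.0077, -0.0029, 0.0097]
```

```bash
python3 -m handwheel '[[-0.02,0.005,0.03,0,0,0.01,0.3],[-0.02,0.005,0.1,0,0,0.01,0.4],[-0.02,0.005,0.15,0,0,0.01,0.5],[-0.02,0.005,0.174,0,0,0.01,0.55],[-0.02,0.005,0.174,0,0,0.01,0.6],[-0.02,0.005,0.174,0,0,0.01,0.68],[-0.02,0.005,0.174,0,0,0.01,0.75],[-0.02,0.005,0.174,0,0,0.01,1],[-0.02,0.005,0.174,0,0,0.01,1],[-0.02,0.005,0.174,0,0,0.01,1]]' 25
```

```text
time: 22.3
tcp_pos: [579.4, -242.8, 86.1]
orientation: [[0.244, 0.97, 0.002], [0.97, -0.244, -0.001], [-0.0, 0.002, -1.0]]
contact_force: [1.3, 0.7, 3.2]
width: 19.7
grasp_force: 24.6
```

```bash
python3 -m handwheel '[[0,0,-0.05,0,0,0,1],[0,0,-0.12,0,0,0,1],[0,0,-0.22,0,0,0,1],[0,0,-0.32,0,0,0,1],[0,0,-0.4,0,0,0,1],[0,0,-0.4,0,0,0,1]]'
python3 - <<'E'
from h import *
bot.camera('wrist');print(bot.recognise('vial2','wrist')[:2])
print(rows([485,275,180],Rdown(10)))
E
```

```text
time: 22.8
tcp_pos: [581.0, -243.9, 190.1]
orientation: [[0.244, 0.97, 0.007], [0.97, -0.244, -0.004], [-0.002, 0.007, -1.0]]
contact_force: [0.7, -0.4, 0.4]
width: 19.6
grasp_force: 24.7
[{'bbox': [293.5, 214.4, 338.8, 289.4], 'conf': 0.79}]
[1.9171, -0.8699, 0.0206, 0.0022, 0.0012, -0.5358]
```

```bash
python3 -m handwheel '[[0.1,-0.05,0,0,0,-0.03,1],[0.22,-0.1,0,0,0,-0.06,1],[0.35,-0.16,0,0,0,-0.1,1],[0.48,-0.22,0,0,0,-0.13,1],[0.61,-0.28,0,0,0,-0.17,1],[0.74,-0.34,0,0,0,-0.2,1],[0.86,-0.39,0,0,0,-0.24,1],[0.96,-0.43,0,0,0,-0.27,1],[1,-0.45,0,0,0,-0.28,1],[1,-0.45,0,0,0,-0.28,1]]'
python3 - <<'E'
from h import *
print(rows([485,275,180],Rdown(10)))
E
```

```text
time: 23.73
tcp_pos: [528.8, 29.6, 183.7]
orientation: [[0.023, 1.0, -0.003], [1.0, -0.023, 0.001], [0.0, -0.003, -1.0]]
contact_force: [0.3, -0.3, 0.2]
width: 19.4
grasp_force: 24.7
[0.9772, -0.1973, 0.016, -0.0036, -0.0009, -0.251]
```

```bash
python3 -m handwheel '[[0.1,-0.02,0,0,0,-0.03,1],[0.22,-0.04,0,0,0,-0.06,1],[0.35,-0.07,0,0,0,-0.09,1],[0.48,-0.1,0,0,0,-0.13,1],[0.61,-0.12,0,0,0,-0.16,1],[0.74,-0.15,0,0,0,-0.19,1],[0.86,-0.18,0,0,0,-0.23,1],[0.95,-0.19,0,0,0,-0.25,1],[0.97,-0.2,0,0,0,-0.25,1],[0.97,-0.2,0,0,0,-0.25,1]]'
python3 - <<'E'
from h import *
s=bot.state();bot.camera('wrist')
for x in bot.mark_of('vial2','wrist')[:3]: print(x,atz('wrist',x['at'],3,s))
print(rows([485,275,40],Rdown(10)))
E
```

```text
time: 24.57
tcp_pos: [486.6, 271.2, 184.1]
orientation: [[-0.17, 0.985, -0.001], [0.985, 0.17, -0.001], [-0.001, -0.001, -1.0]]
contact_force: [0.1, -0.4, -0.1]
width: 19.5
grasp_force: 24.7
{'at': [307.6, 231.1], 'conf': 0.95} [485.10236741 207.96328354   3.        ]
{'at': [327.2, 84.5], 'conf': 0.59} [478.88934497 367.14971775   3.        ]
[0.023, -0.0039, 0.5774, -0.0013, 0.0016, -0.0075]
```

```bash
python3 -m handwheel '[[0.02,0,0.1,0,0,0,1],[0.02,0,0.22,0,0,0,1],[0.02,0,0.35,0,0,0,1],[0.02,0,0.46,0,0,0,1],[0.02,0,0.53,0,0,0,1],[0.02,0,0.57,0,0,0,1],[0.02,0,0.577,0,0,0,1],[0.02,0,0.585,0,0,0,1]]'
python3 -m handwheel '[[0,0,0.004,0,0,0,1],[0,0,0.008,0,0,0,1],[0,0,0.008,0,0,0,1]]'
python3 -m handwheel '[[0,0,0.004,0,0,0,1],[0,0,0.004,0,0,0,1]]'
```

```text
time: 25.33
tcp_pos: [486.6, 275.1, 38.9]
orientation: [[-0.168, 0.986, 0.0], [0.986, 0.168, -0.0], [-0.0, 0.0, -1.0]]
contact_force: [-0.0, -0.7, -0.6]
width: 19.5
grasp_force: 24.7
time: 25.58
tcp_pos: [486.8, 276.3, 37.8]
orientation: [[-0.169, 0.986, 0.002], [0.986, 0.169, 0.001], [0.0, 0.002, -1.0]]
contact_force: [-0.1, 0.4, -0.4]
width: 19.3
grasp_force: 24.7
time: 25.75
tcp_pos: [486.3, 276.3, 36.3]
orientation: [[-0.17, 0.986, 0.001], [0.986, 0.17, 0.0], [0.0, 0.001, -1.0]]
contact_force: [0.5, -0.4, -0.4]
width: 19.5
grasp_force: 24.7
```

```bash
python3 -m handwheel '[[0,0,0.004,0,0,0,1],[0,0,0.008,0,0,0,1],[0,0,0.008,0,0,0,1]]'
python3 -m handwheel '[[0,0,0.004,0,0,0,1],[0,0,0.004,0,0,0,1]]'
python3 -m handwheel '[[0,0,0.002,0,0,0,1],[0,0,0.002,0,0,0,1]]'
```

```text
time: 26.0
tcp_pos: [486.5, 276.3, 34.9]
orientation: [[-0.169, 0.986, 0.001], [0.986, 0.169, 0.0], [0.0, 0.001, -1.0]]
contact_force: [-1.3, -0.8, 8.9]
width: 19.7
grasp_force: 25.9
time: 26.17
tcp_pos: [486.6, 276.4, 34.7]
orientation: [[-0.17, 0.986, 0.002], [0.986, 0.17, 0.001], [0.0, 0.002, -1.0]]
contact_force: [-2.8, -2.3, 16.2]
width: 19.4
grasp_force: 26.8
time: 26.33
tcp_pos: [486.7, 276.5, 34.6]
orientation: [[-0.17, 0.986, 0.002], [0.986, 0.17, 0.001], [0.0, 0.002, -1.0]]
contact_force: [-4.0, -1.6, 18.1]
width: 19.4
grasp_force: 27.3
```

```bash
python3 -m handwheel '[[0,0,-0.005,0,0,0,1],[0,0,-0.007,0,0,0,1],[0,0,-0.007,0,0,0,0.68],[0,0,-0.007,0,0,0,0.6],[0,0,-0.007,0,0,0,0.5],[0,0,-0.007,0,0,0,0.35],[0,0,-0.01,0,0,0,0.2],[0,0,-0.1,0,0,0,0.2],[0,0,-0.22,0,0,0,0.2],[0,0,-0.36,0,0,0,0]]'
python3 -m handwheel '[[0,0,-0.15,0,0,0,0],[0,0,-0.3,0,0,0,0],[0,0,-0.3,0,0,0,0]]'
python3 - <<'E'
from h import *
s=bot.state();pic('wrist','w7')
for x in bot.mark_of('vial2','wrist')[:3]: print(x,atz('wrist',x['at'],3,s))
for x in bot.recognise('vial2','wrist')[:3]: print(x)
E
```

```text
time: 27.17
tcp_pos: [484.4, 275.4, 121.5]
orientation: [[-0.169, 0.986, -0.004], [0.986, 0.169, -0.002], [-0.001, -0.004, -1.0]]
contact_force: [1.1, 0.8, -0.2]
width: 78.3
grasp_force: 0.0
time: 27.42
tcp_pos: [490.0, 277.8, 204.9]
orientation: [[-0.17, 0.985, 0.011], [0.986, 0.169, 0.004], [0.003, 0.012, -1.0]]
contact_force: [1.5, 0.2, 1.2]
width: 85.4
grasp_force: 0.0
{'at': [320.7, 93.4], 'conf': 0.79} [479.91163274 366.04880155   3.        ]
{'at': [309.6, 173.0], 'conf': 0.63} [482.36964812 278.22424495   3.        ]
{'bbox': [310.3, 82.9, 332.7, 109.5], 'conf': 0.74}
{'bbox': [293.5, 164.5, 320.1, 192.9], 'conf': 0.7}
```

View pics/w7.png

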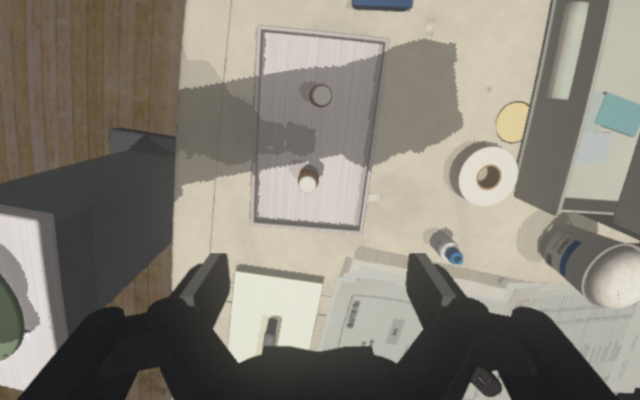

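The wrist view shows both vials standing in the tray at (320,95) and (308,178), the roll at (487,175), the bottle at (448,245) and the cover flat at (275,305). Next I'll lift the levers by pinching each knob across y.

```bash
python3 -m handwheel '[[-0.97,0,0,0,0,-0.5,0.3],[-0.97,0,0,0,0,-0.5,0.3],[-0.97,0,0,0,0,-0.5,0.3],[-0.97,0,0,0,0,-0.5,0.3],[-0.97,0,0,0,0,-0.5,0.3],[-0.97,0,0,0,0,-0.5,0.3],[-0.97,0,0,0,0,-0.5,0.3]]'
python3 - <<'E'
from h import *
print(rows([449.6,-208.4,150],Rdown(76)))
E
```

```text
time: 28.15
tcp_pos: [526.9, 31.1, 195.2]
orientation: [[-0.527, 0.85, -0.003], [0.85, 0.527, -0.003], [-0.001, -0.004, -1.0]]
contact_force: [0.4, 0.4, 0.2]
width: 59.4
grasp_force: 0.0
[-0.6509, -0.7671, 0.1841, -0.0049, -0.0009, -0.9816]
```

```bash
python3 -m handwheel '[[-0.65,-0.77,0.1,0,0,-0.98,0.4],[-0.65,-0.77,0.18,0,0,-0.98,0.4],[-0.65,-0.77,0.18,0,0,-0.98,0.4],[-0.65,-0.77,0.18,0,0,-0.98,0.4],[-0.65,-0.77,0.18,0,0,-0.98,0.4],[-0.65,-0.77,0.18,0,0,-0.98,0.4],[-0.65,-0.77,0.18,0,0,-0.98,0.4],[-0.65,-0.77,0.18,0,0,-0.98,0.4],[-0.65,-0.77,0.18,0,0,-0.98,0.4]]'
python3 - <<'E'
from h import *
s=bot.state();pic('wrist','w8')
np.set_printoptions(precision=1,suppress=True)
for t,z in(('lever1_knob',24),('lever2_knob',24),('lever3_knob',65)):
  for x in bot.mark_of(t,'wrist')[:2]: print(t,np.array(x['at']),x['conf'],atz('wrist',x['at'],z,s))
print(rows([449.6,-208.4,60],Rdown(76)))
E
```

```text
time: 28.9
tcp_pos: [449.2, -203.3, 150.3]
orientation: [[-0.971, 0.24, -0.003], [0.24, 0.971, 0.003], [0.004, 0.002, -1.0]]
contact_force: [-0.1, 1.5, 0.1]
width: 51.6
grasp_force: 0.0
lever1_knob [311.4 285.8] 0.75 [ 542.6 -231.9   24. ]
lever1_knob [384.1 190.9] 0.68 [ 462.3 -143.1   24. ]
lever2_knob [314.  193.1] 0.7 [ 449.  -205.7   24. ]
lever2_knob [564.4 144.3] 0.66 [458.8  26.5  24. ]
lever3_knob [227.4 210.8] 0.87 [ 435.4 -272.4   65. ]
[-0.0012, -0.028, 0.3675, 0.0009, -0.0012, 0.0094]
```

View pics/w8.png

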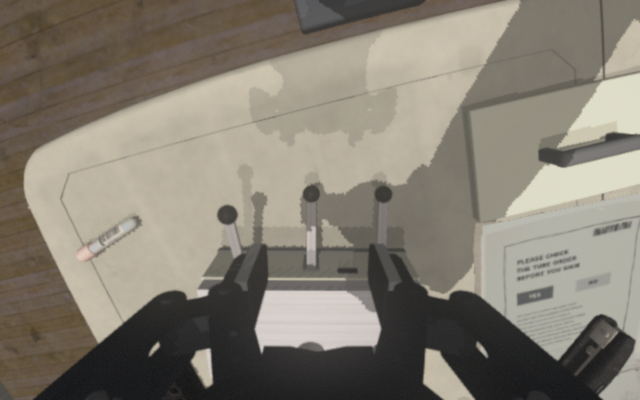

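Knob 2 is at (312,194) and knob 1 at (384,194), both down. Knob 3 is up at (228,214). This matches the model.

```bash
python3 -m handwheel '[[0,-0.02,0.1,0,0,0.01,0.5],[0,-0.02,0.25,0,0,0.01,0.5],[0,-0.02,0.38,0,0,0.01,0.5],[0,-0.02,0.46,0,0,0.01,0.5],[0,-0.02,0.52,0,0,0.01,0.55],[0,-0.02,0.55,0,0,0.01,0.6],[0,-0.02,0.565,0,0,0.01,0.65],[0,-0.02,0.565,0,0,0.01,0.65]]' 30
python3 -c "
from h import *
print(rows([449.6,-207.7,8],Rdown(76)))"
```

```text
time: 29.77
tcp_pos: [450.0, -207.2, 10.8]
orientation: [[-0.97, 0.242, -0.0], [0.242, 0.97, 0.0], [0.0, 0.0, -1.0]]
contact_force: [-0.5, -0.3, 0.5]
width: 29.8
grasp_force: 0.0
[0.001, -0.0024, 0.0114, 0.0002, -0.0006, -0.0007]
```

```bash
python3 -m handwheel '[[0,0,0.008,0,0,0,0.75],[0,0,0.008,0,0,0,1],[0,0,0.008,0,0,0,1],[0,0,0.008,0,0,0,1],[0,0,0.008,0,0,0,1]]' 30
python3 -m handwheel '[[0.001,0,-0.02,0,0,0,1],[0.003,0,-0.04,0,0,0,1],[0.002,0,-0.06,0,0,0,1],[0,0,-0.082,0,0,0,1],[-0.004,0,-0.103,0,0,0,1],[-0.009,0,-0.123,0,0,0,1],[-0.016,0,-0.144,0,0,0,1],[-0.024,0,-0.164,0,0,0,1],[-0.024,0,-0.168,0,0,0,1],[-0.024,0,-0.168,0,0,0,1]]'
```

```text
time: 30.18
tcp_pos: [450.4, -209.4, 9.9]
orientation: [[-0.97, 0.244, 0.001], [0.244, 0.97, -0.003], [-0.002, -0.003, -1.0]]
contact_force: [-1.9, -6.1, 1.6]
width: 13.7
grasp_force: 29.4
time: 31.02
tcp_pos: [456.2, -210.9, 51.9]
orientation: [[-0.97, 0.244, 0.001], [0.244, 0.97, -0.003], [-0.002, -0.003, -1.0]]
contact_force: [-0.9, -5.5, 0.9]
width: 13.1
grasp_force: 29.5
```

```bash
python3 -m handwheel '[[0,0,-0.006,0,0,0,1],[-0.004,0,-0.012,0,0,0,1],[-0.004,0,-0.012,0,0,0,1]]'
```

```text
time: 31.27
tcp_pos: [457.4, -211.1, 54.8]
orientation: [[-0.97, 0.244, 0.001], [0.244, 0.97, -0.003], [-0.002, -0.002, -1.0]]
contact_force: [-0.7, -6.3, -0.1]
width: 13.2
grasp_force: 29.4
```

Run:
```python
from h import *
im=pic('wrist','w9')
s=bot.state()
for t in('lever2_knob','lever1_knob','lever3_knob'):
  for x in bot.mark_of(t,'wrist')[:3]: print(t,x,atz('wrist',x['at'],65,s))
cv2.imwrite('pics/w9c.png',cv2.resize(cv2.imread('pics/w9.png')[130:330,170:470],None,fx=2.5,fy=2.5))
```

```text
lever2_knob {'at': [317.5, 259.3], 'conf': 0.69} [ 452.29100063 -209.1725968    65.        ]
lever1_knob {'at': [425.8, 220.1], 'conf': 0.56} [ 445.00420869 -155.60060622   65.        ]
lever3_knob {'at': [185.8, 259.9], 'conf': 0.82} [ 437.36991082 -271.62523242   65.        ]
```

View pics/w9c.png

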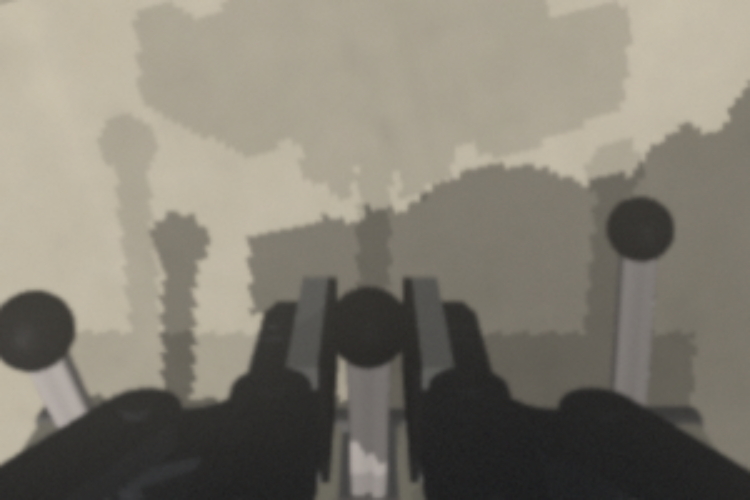

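Knob 2 at row 261 is level with the untouched knob 3 at row 262, while knob 1, still down, is at row 222. I'll push a little more to feel the stop.

```bash
python3 -m handwheel '[[-0.001,0,-0.005,0,0,0,1],[-0.003,0,-0.01,0,0,0,1],[-0.003,0,-0.01,0,0,0,1]]'
python3 -m handwheel '[[-0.001,0,-0.005,0,0,0,1],[-0.003,0,-0.01,0,0,0,1],[-0.003,0,-0.01,0,0,0,1]]'
```

```text
time: 31.72
tcp_pos: [458.1, -211.3, 56.9]
orientation: [[-0.97, 0.244, 0.001], [0.244, 0.97, -0.003], [-0.002, -0.002, -1.0]]
contact_force: [0.7, -6.4, -3.2]
width: 13.0
grasp_force: 29.6
time: 31.97
tcp_pos: [458.0, -211.3, 58.3]
orientation: [[-0.97, 0.245, -0.0], [0.245, 0.97, -0.002], [-0.0, -0.002, -1.0]]
contact_force: [1.4, -8.1, -12.5]
width: 12.7
grasp_force: 29.7
```

```bash
python3 -m handwheel '[[0,0,0.006,0,0,0,0.7],[0,0,0.006,0,0,0,0.5],[0,0,0.004,0,0,0,0.45],[0,0,-0.1,0,0,0,0.45],[0.024,0.1,-0.2,0,0,0,0.45],[0.024,0.264,-0.2,0,0,0,0.5],[0.024,0.264,-0.2,0,0,0,0.5],[0.024,0.264,-0.08,0,0,0,0.5],[0.024,0.264,-0.04,0,0,0,0.5],[0.024,0.264,-0.04,0,0,0,0.5]]'
python3 - <<'E'
from h import *
s=bot.state();bot.camera('wrist')
for t,z in(('lever2_knob',65),('lever1_knob',24)):
  for x in bot.mark_of(t,'wrist')[:3]: print(t,x,atz('wrist',x['at'],z,s))
print(rows([465.8,-143.7,8],Rdown(76)))
E
```

```text
time: 32.8
tcp_pos: [465.9, -143.1, 66.9]
orientation: [[-0.97, 0.243, -0.005], [0.243, 0.97, 0.003], [0.005, 0.002, -1.0]]
contact_force: [-0.7, -0.7, -0.5]
width: 42.5
grasp_force: 0.0
lever2_knob {'at': [189.8, 265.2], 'conf': 0.77} [ 454.31065072 -209.87151864   65.        ]
lever2_knob {'at': [628.1, 166.7], 'conf': 0.66} [457.11819708  24.30006379  65.        ]
lever1_knob {'at': [315.1, 223.0], 'conf': 0.58} [ 462.53323189 -143.16082089   24.        ]
[0.0099, 0.002, 0.2451, 0.0005, -0.0007, -0.0031]
```

```bash
python3 -m handwheel '[[0,-0.004,0.06,0,0,0,0.5],[0,-0.004,0.14,0,0,0,0.5],[0,-0.004,0.2,0,0,0,0.55],[0,-0.004,0.235,0,0,0,0.6],[0,-0.004,0.238,0,0,0,0.65],[0,-0.004,0.238,0,0,0,0.75],[0,-0.004,0.238,0,0,0,1],[0,-0.004,0.238,0,0,0,1],[0,-0.004,0.238,0,0,0,1],[0,-0.004,0.238,0,0,0,1]]' 30
python3 -m handwheel '[[0.001,0,-0.02,0,0,0,1],[0.003,0,-0.04,0,0,0,1],[0.002,0,-0.06,0,0,0,1],[0,0,-0.082,0,0,0,1],[-0.004,0,-0.103,0,0,0,1],[-0.009,0,-0.123,0,0,0,1],[-0.016,0,-0.144,0,0,0,1],[-0.024,0,-0.164,0,0,0,1],[-0.024,0,-0.168,0,0,0,1],[-0.024,0,-0.168,0,0,0,1]]'
python3 -m handwheel '[[0,0,-0.006,0,0,0,1],[-0.004,0,-0.012,0,0,0,1],[-0.004,0,-0.012,0,0,0,1]]'
```

```text
time: 33.78
tcp_pos: [468.4, -146.1, 10.3]
orientation: [[-0.97, 0.244, 0.001], [0.244, 0.97, -0.001], [-0.001, -0.001, -1.0]]
contact_force: [-1.8, -1.7, 0.9]
width: 13.8
grasp_force: 29.4
time: 34.62
tcp_pos: [474.0, -147.3, 52.1]
orientation: [[-0.97, 0.244, 0.0], [0.244, 0.97, -0.001], [-0.0, -0.001, -1.0]]
contact_force: [-1.6, -5.1, 1.7]
width: 13.2
grasp_force: 29.4
time: 34.87
tcp_pos: [475.2, -147.6, 54.7]
orientation: [[-0.97, 0.244, 0.001], [0.244, 0.97, -0.001], [-0.001, -0.001, -1.0]]
contact_force: [-0.8, -4.5, -0.0]
width: 13.7
grasp_force: 29.5
```

```bash
python3 -m handwheel '[[-0.001,0,-0.005,0,0,0,1],[-0.003,0,-0.01,0,0,0,1],[-0.003,0,-0.01,0,0,0,1]]'
python3 -m handwheel '[[-0.001,0,-0.005,0,0,0,1],[-0.003,0,-0.01,0,0,0,1],[-0.003,0,-0.01,0,0,0,1]]'
```

```text
time: 35.12
tcp_pos: [475.8, -147.7, 56.7]
orientation: [[-0.97, 0.244, 0.0], [0.244, 0.97, -0.0], [-0.0, -0.0, -1.0]]
contact_force: [0.3, -5.4, -3.9]
width: 13.3
grasp_force: 29.5
time: 35.37
tcp_pos: [475.7, -147.6, 58.3]
orientation: [[-0.97, 0.244, -0.001], [0.244, 0.97, 0.0], [0.001, -0.0, -1.0]]
contact_force: [1.3, -5.6, -11.9]
width: 13.3
grasp_force: 29.7
```

Lever 1 hits the same stop. I'll release it and go look at the cover.

```bash
python3 -m handwheel '[[0,0,0.006,0,0,0,0.7],[0,0,0.006,0,0,0,0.5],[0,0,0.004,0,0,0,0.45],[0,0,-0.1,0,0,0,0.4],[0,0,-0.25,0,0,0,0.2],[0,0,-0.4,0,0,0,0],[0,0,-0.55,0,0,0,0],[0,0,-0.6,0,0,0,0],[0,0,-0.6,0,0,0,0]]'
python3 - <<'E'
from h import *
np.set_printoptions(precision=1,suppress=True)
bot.camera('top');bot.camera('scene')
for c in('top','scene'): print([(x['at'],x['conf'],atz(c,x['at'],43)) for x in bot.mark_of('cover_handle',c)[:2]])
s=bot.state();bot.camera('wrist')
for t in('lever1_knob','lever2_knob','lever3_knob'):
  for x in bot.mark_of(t,'wrist')[:2]: print(t,np.array(x['at']),atz('wrist',x['at'],65,s))
print(rows([465,30,240],Rdown(0)))
E
```

```text
time: 36.12
tcp_pos: [478.9, -148.0, 214.0]
orientation: [[-0.97, 0.243, 0.008], [0.243, 0.97, -0.002], [-0.008, -0.0, -1.0]]
contact_force: [0.3, 0.3, 0.1]
width: 85.8
grasp_force: 0.0
[([359.6, 227.7], 0.79, array([466.9,  32.4,  43. ]))]
[([328.2, 234.5], 0.85, array([461.7,  38.4,  43. ]))]
lever1_knob [317.1 180.7] [ 468.7 -144.7   65. ]
lever1_knob [182.2 181.3] [ 437.2 -271.6   65. ]
lever2_knob [248.9 185.6] [ 457.3 -209.7   65. ]
lever2_knob [315.6 182.6] [ 470.1 -146.6   65. ]
lever3_knob [182.6 181. ] [ 437.  -271.1   65. ]
lever3_knob [257.3 303. ] [ 586.3 -242.1   65. ]
[0.2139, 0.6771, -0.1259, -0.0013, -0.0031, 1.6866]
```

```bash
python3 -m handwheel '[[0.1,0.34,-0.12,0,0,1,0],[0.1,0.34,-0.12,0,0,1,0],[0.1,0.34,-0.12,0,0,1,0],[0.1,0.34,-0.12,0,0,1,0],[0.1,0.34,-0.12,0,0,1,0],[0.1,0.34,-0.12,0,0,1,0],[0.1,0.34,-0.12,0,0,1,0],[0.1,0.34,-0.12,0,0,1,0]]'
python3 -c "
from h import *
print(rows([465,20,240],Rdown(0)))"
```

```text
time: 37.18
tcp_pos: [472.4, -58.8, 238.9]
orientation: [[-0.513, 0.858, -0.001], [0.858, 0.513, 0.0], [0.001, -0.001, -1.0]]
contact_force: [1.0, -0.6, -0.5]
width: 85.6
grasp_force: 0.0
[0.2859, 0.1363, -0.0042, -0.0013, -0.0009, 0.6859]
```

```bash
python3 -m handwheel '[[0.28,0.136,0,0,0,0.69,0],[0.28,0.136,0,0,0,0.69,0],[0.28,0.136,0,0,0,0.69,0],[0.28,0.136,0,0,0,0.69,0],[0.28,0.136,0,0,0,0.69,0],[0.28,0.136,0,0,0,0.69,0],[0.28,0.136,0,0,0,0.69,0]]'
python3 - <<'E'
from h import *
np.set_printoptions(precision=1,suppress=True)
s=bot.state();im=pic('wrist','w10')
for x in bot.mark_of('cover_handle','wrist')[:2]: print(np.array(x['at']),x['conf'],atz('wrist',x['at'],43,s))
E
```

```text
time: 37.77
tcp_pos: [465.8, 18.5, 239.2]
orientation: [[-0.0, 1.0, -0.001], [1.0, 0.0, 0.0], [0.0, -0.001, -1.0]]
contact_force: [-0.2, -0.1, -0.3]
width: 85.4
grasp_force: 0.0
[318.4 154.8] 0.69 [465.8  41.4  43. ]
```

View pics/w10.png

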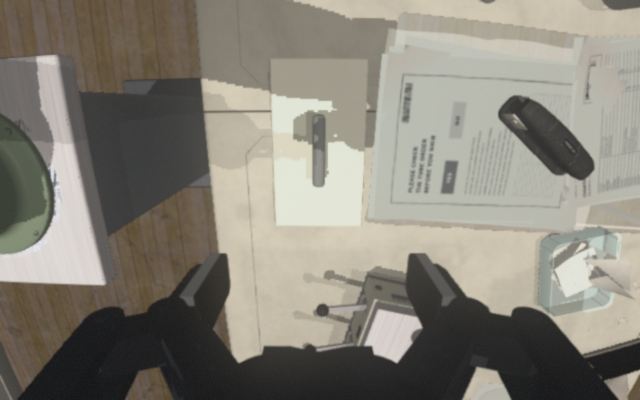

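The cover is undisturbed and flat, with its handle from (319,113) to (319,187) and no rotation. I'll regrip it.

```bash
python3 -c "
from h import *
print(atz('wrist',(319,113),49),atz('wrist',(319,187),49),rows([466.6,44.5,90],Rdown(0)))"
python3 -m handwheel '[[0.104,0.003,0.1,0,0,0,0],[0.104,0.003,0.25,0,0,0,0],[0.104,0.003,0.4,0,0,0,0],[0.104,0.003,0.53,0,0,0,0],[0.104,0.003,0.6,0,0,0,0],[0.104,0.003,0.6,0,0,0,0],[0.104,0.003,0.6,0,0,0,0]]' 40
python3 -c "
from h import *
print(rows([466.6,44.7,31],Rdown(0)))"
```

```text
[466.53311603  86.30801318  49.        ] [466.58503139   5.93507919  49.        ] [0.1046, 0.0031, 0.5972, -0.0006, -0.0001, -0.001]
time: 38.45
tcp_pos: [466.1, 44.3, 89.1]
orientation: [[0.002, 1.0, -0.002], [1.0, -0.002, 0.0], [0.0, -0.002, -1.0]]
contact_force: [0.1, 0.0, 0.2]
width: 85.6
grasp_force: 0.0
[0.0015, 0.0027, 0.2322, -0.003, -0.0002, -0.0027]
```

```bash
python3 -m handwheel '[[0,0.001,0.08,0,0,0,0.3],[0,0.001,0.17,0,0,0,0.5],[0,0.001,0.225,0,0,0,0.6],[0,0.001,0.23,0,0,0,0.7],[0,0.001,0.23,0,0,0,1],[0,0.001,0.23,0,0,0,1],[0,0.001,0.23,0,0,0,1],[0,0.001,0.23,0,0,0,1],[0,0.001,0.23,0,0,0,1]]' 40
python3 -m handwheel '[[0,0,-0.08,0,0,0,1],[0,0,-0.2,0,0,0,1],[0,0,-0.35,0,0,0,1],[0,0,-0.48,0,0,0,1],[0,0,-0.56,0,0,0,1],[0,0,-0.58,0,0,0,1],[0,0,-0.58,0,0,0,1]]'
python3 -c "
from h import *
print(rows([560.6,-236.6,175],Rdown(-14)))"
```

```text
time: 39.2
tcp_pos: [468.6, 44.3, 33.7]
orientation: [[0.003, 1.0, 0.003], [1.0, -0.003, -0.0], [-0.0, 0.003, -1.0]]
contact_force: [0.4, -0.4, 7.6]
width: 13.1
grasp_force: 41.3
time: 39.78
tcp_pos: [468.3, 44.4, 178.8]
orientation: [[0.003, 1.0, 0.004], [1.0, -0.003, -0.0], [-0.0, 0.004, -1.0]]
contact_force: [-0.2, 0.3, -2.8]
width: 12.8
grasp_force: 40.3
[-1.1233, 0.3721, 0.0168, 0.0053, -0.0004, 0.3079]
```

```bash
python3 -m handwheel '[[-0.1,0.03,0,0,0,0.03,1],[-0.22,0.07,0,0,0,0.06,1],[-0.35,0.12,0,0,0,0.1,1],[-0.48,0.16,0,0,0,0.14,1],[-0.61,0.2,0,0,0,0.18,1],[-0.74,0.25,0,0,0,0.21,1],[-0.86,0.29,0,0,0,0.25,1],[-0.96,0.32,0,0,0,0.28,1],[-1,0.34,0,0,0,0.31,1],[-1,0.34,0,0,0,0.31,1]]'
python3 -c "
from h import *
print(rows([560.6,-236.6,150],Rdown(-14)))"
```

```text
time: 40.62
tcp_pos: [551.1, -207.7, 174.6]
orientation: [[0.247, 0.969, -0.002], [0.969, -0.247, 0.001], [0.0, -0.002, -1.0]]
contact_force: [0.0, 0.3, -1.6]
width: 12.9
grasp_force: 40.2
[-0.1026, 0.0655, 0.0981, -0.0029, -0.0004, -0.007]
```

```bash
python3 -m handwheel '[[-0.05,0.03,0,0,0,-0.007,1],[-0.1,0.06,0,0,0,-0.007,1],[-0.103,0.065,0,0,0,-0.007,1],[-0.103,0.065,0,0,0,-0.007,1],[-0.103,0.065,0.05,0,0,-0.007,1],[-0.103,0.065,0.1,0,0,-0.007,1],[-0.103,0.065,0.12,0,0,-0.007,1],[-0.103,0.065,0.12,0,0,-0.007,1],[-0.103,0.065,0.12,0,0,-0.007,1]]'
python3 - <<'E'
from h import *
for _ in range(3):
    print(rows([560.8,-236.8,112],Rdown(-14))); bot.camera('wrist')
E
```

```text
time: 41.37
tcp_pos: [560.4, -233.5, 146.8]
orientation: [[0.237, 0.971, -0.001], [0.971, -0.237, 0.001], [0.001, -0.001, -1.0]]
contact_force: [0.6, 0.2, -1.8]
width: 13.3
grasp_force: 40.2
[-0.0124, 0.0048, 0.1393, -0.0016, -0.0007, 0.0061]
[-0.011, 0.0022, 0.1416, 0.0001, -0.0002, 0.0058]
[-0.0099, 0.0009, 0.1428, 0.001, 0.0001, 0.0055]
```

```bash
python3 -m handwheel '[[-0.009,0,0.04,0,0,0.006,1],[-0.009,0,0.08,0,0,0.006,1],[-0.009,0,0.12,0,0,0.006,1],[-0.009,0,0.14,0,0,0.006,1],[-0.009,0,0.14,0,0,0.006,1],[-0.009,0,0.14,0,0,0.006,1]]'
python3 -m handwheel '[[0,0,0.012,0,0,0,1],[0,0,0.024,0,0,0,1],[0,0,0.024,0,0,0,1]]'
```

```text
time: 42.02
tcp_pos: [559.8, -236.6, 111.2]
orientation: [[0.243, 0.97, -0.001], [0.97, -0.243, 0.001], [0.0, -0.002, -1.0]]
contact_force: [0.6, -0.7, -1.3]
width: 12.9
grasp_force: 40.2
time: 42.27
tcp_pos: [560.2, -236.8, 105.7]
orientation: [[0.243, 0.97, -0.0], [0.97, -0.243, 0.0], [0.0, -0.0, -1.0]]
contact_force: [0.3, 0.1, -2.3]
width: 13.0
grasp_force: 40.2
```

No contact force at 5 mm into the skirt, so I'll keep lowering.

```bash
python3 -m handwheel '[[0,0,0.01,0,0,0,1],[0,0,0.018,0,0,0,1],[0,0,0.018,0,0,0,1]]'; python3 -m handwheel '[[0,0,0.004,0,0,0,1],[0,0,0.008,0,0,0,1],[0,0,0.008,0,0,0,1]]'
```

```text
time: 42.52
tcp_pos: [560.1, -236.7, 101.2]
orientation: [[0.243, 0.97, -0.0], [0.97, -0.243, 0.0], [0.0, -0.0, -1.0]]
contact_force: [-0.0, -0.2, -1.7]
width: 13.3
grasp_force: 40.2
time: 42.77
tcp_pos: [560.4, -236.9, 99.8]
orientation: [[0.243, 0.97, 0.0], [0.97, -0.243, -0.0], [-0.0, 0.0, -1.0]]
contact_force: [-0.5, 0.5, -0.1]
width: 12.8
grasp_force: 40.4
```

```bash
python3 -m handwheel '[[0,0,0.004,0,0,0,1],[0,0,0.006,0,0,0,1],[0,0,0.006,0,0,0,1]]'
```

```text
time: 43.02
tcp_pos: [560.4, -236.9, 99.7]
orientation: [[0.243, 0.97, 0.001], [0.97, -0.243, -0.001], [-0.0, 0.001, -1.0]]
contact_force: [-4.6, 2.8, 9.4]
width: 13.1
grasp_force: 41.7
```

```bash
python3 -m handwheel '[[0,0,-0.004,0,0,0,0.8],[0,0,-0.004,0,0,0,0.6],[0,0,-0.004,0,0,0,0.3],[0,0,-0.004,0,0,0,0],[0,0,-0.004,0,0,0,0],[0,0,-0.1,0,0,0,0],[0,0,-0.25,0,0,0,0],[0,0,-0.4,0,0,0,0],[0.3,-0.1,-0.6,0,0,0,0],[0.4,-0.2,-0.8,0,0,0,0]]'
python3 -m handwheel '[[0.05,0,-0.05,0,0,0,0],[0.05,0,-0.05,0,0,0,0],[0.05,0,-0.05,0,0,0,0]]'
python3 - <<'E'
from h import *
np.set_printoptions(precision=1,suppress=True)
s=bot.state();pic('wrist','w11');im=pic('scene','scene2');bot.camera('top')
for t,z in [('cover_handle',109),('lever1_knob',65),('lever2_knob',65),('lever3_knob',65)]:
    for x in bot.mark_of(t,'wrist')[:2]: print(t,np.array(x['at']),round(x['conf'],2),atz('wrist',x['at'],z,s))
print([(x['bbox'],x['conf']) for x in bot.recognise('vial1','scene')[:3]])
for t in('label_roll','dropper_bottle','stamp'):print(t,[(atz(c,x['at'],0)) for c in('top','scene') for x in bot.mark_of(t,c)[:1]])
a=cv2.imread('pics/w11.png')[:,130:530];b=cv2.resize(cv2.imread('pics/scene2.png')[120:320,210:450],(400,333))
b=np.vstack([b,np.zeros((67,400,3),np.uint8)])
cv2.imwrite('pics/final.png',np.hstack([a,b]))
E
```

```text
time: 43.85
tcp_pos: [549.8, -173.4, 250.5]
orientation: [[0.245, 0.97, 0.001], [0.97, -0.245, 0.001], [0.001, 0.0, -1.0]]
contact_force: [-0.3, 0.5, -0.6]
width: 85.4
grasp_force: 0.0
time: 44.1
tcp_pos: [553.1, -161.3, 263.0]
orientation: [[0.242, 0.97, 0.002], [0.97, -0.242, -0.001], [-0.001, 0.002, -1.0]]
contact_force: [-0.4, -0.8, -1.3]
width: 85.3
grasp_force: 0.0
cover_handle [341.9 249.3] 0.78 [ 560.3 -237.3  109. ]
lever1_knob [245.  176.7] 0.7 [ 471.6 -143.8   65. ]
lever2_knob [251.3 233.3] 0.74 [ 457.3 -212.4   65. ]
lever3_knob [251.6 275.3] 0.68 [ 439.8 -267.7   65. ]
[([262.5, 188.3, 268.2, 204.3], 0.43)]
label_roll [array([683.9, 313. ,   0. ])]
dropper_bottle [array([659.9, 219.7,   0. ]), array([667.4, 227.7,   0. ])]
stamp [array([455.7, 532.6,   0. ]), array([457.8, 531.3,   0. ])]
```

View pics/final.png

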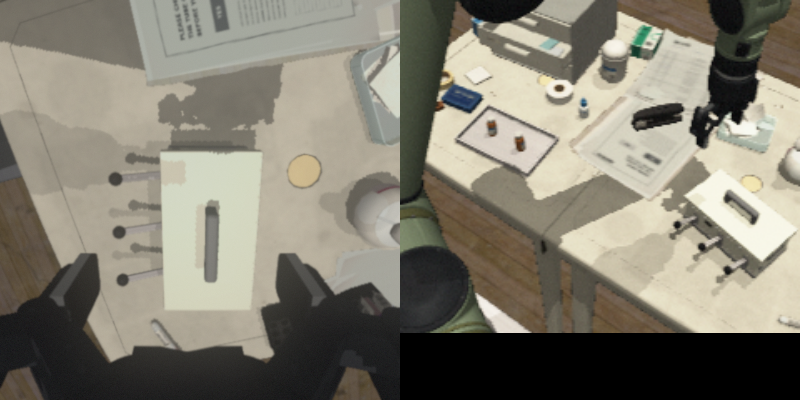

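The composite shows the cover seated on the chiller (210,230), all three knobs up and in line (115,178; 119,232; 122,280), and both vials standing in the tray (492,128; 520,143). The roll and bottle are unmoved, and the stamp measures where it was at the start.

```bash
python3 -c "
from plant import bot
print(bot.hand_in())"
```

```text
the job is handed in; nothing more can be done
None
```

The job is handed in: vials 1 and 2 stand upright in the tray (pocket 3 was empty), all three levers are fully up, the cover is back on its seat, and the label roll, dropper bottle and stamp stand where they were.

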